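Turn the row of rivet sets round for the return pass

TASK

The return pass along the seam uses the rivet sets in the opposite sequence: move all four from the brown rack to the grey rack in reverse order, so that the set that stood nearest the yellow end of the brown rack stands in the bay farthest from the yellow end of the grey rack, and so on along the row. Stand each upright on the floor of its own bay, let go of it, and leave the jar, the dolly and the aluminium block where they are.

Things in the scene. Friction and masses are not known exactly. Their poses are not given: they have to be found in the camera images.
- set_red_center (a point): The red rivet set: loose upright round die, 74 mm tall, 0.15 to 0.31 kg: plain steel foot (34 mm diameter, 14 mm high), then a red painted shank, 26 mm diameter up to 66 mm, tapering to 18 mm at the top. Point: on the axis, 37 mm above the underside; z up the axis. Starts on the pad of its colour, up to 6 mm off its centre.
- set_blue_center (a point): The blue rivet set: loose upright round die, 74 mm tall, 0.15 to 0.31 kg: plain steel foot (34 mm diameter, 14 mm high), then a blue painted shank, 26 mm diameter up to 66 mm, tapering to 18 mm at the top. Point: on the axis, 37 mm above the underside; z up the axis. Starts on the pad of its colour, up to 6 mm off its centre.
- set_green_center (a point): The green rivet set: loose upright round die, 74 mm tall, 0.15 to 0.31 kg: plain steel foot (34 mm diameter, 14 mm high), then a green painted shank, 26 mm diameter up to 66 mm, tapering to 18 mm at the top. Point: on the axis, 37 mm above the underside; z up the axis. Starts on the pad of its colour, up to 6 mm off its centre.
- set_white_center (a point): The white rivet set: loose upright round die, 74 mm tall, 0.15 to 0.31 kg: plain steel foot (34 mm diameter, 14 mm high), then a white painted shank, 26 mm diameter up to 66 mm, tapering to 18 mm at the top. Point: on the axis, 37 mm above the underside; z up the axis. Starts on the pad of its colour, up to 6 mm off its centre.
- old_rack: Old rack, dark brown wood, fixed, turned any way round: a tray of four 56 mm square bays in a row along y, centres at y = 90, 30, -30, -90 mm, x = 0. 64 mm (x) by 244 mm (y) plus a 20 mm yellow block at the +y end (next to the +90 bay). Origin: tray centre, yellow block not counted, on the bench; z up. Bay floors 6 mm, wall tops and block 16 mm above the bench; walls 4 mm. Full at the start.
- new_rack: New rack, grey, fixed, turned any way round: a tray of four 56 mm square bays in a row along y, centres at y = 90, 30, -30, -90 mm, x = 0. 64 mm (x) by 244 mm (y) plus a 20 mm yellow block at the +y end (next to the +90 bay). Origin: tray centre, yellow block not counted, on the bench; z up. Bay floors 6 mm, wall tops and block 16 mm above the bench; walls 4 mm. Empty at the start.
- pad_red: Thin round red pad, 52 mm diameter, 3 mm thick, fixed to the floor of one bay of the old rack: it marks the bay where the red set stood at the start. Origin: centre of its underside, in the centre of the bay.
- pad_blue: Thin round blue pad, 52 mm diameter, 3 mm thick, fixed to the floor of one bay of the old rack: it marks the bay where the blue set stood at the start. Origin: centre of its underside, in the centre of the bay.
- pad_green: Thin round green pad, 52 mm diameter, 3 mm thick, fixed to the floor of one bay of the old rack: it marks the bay where the green set stood at the start. Origin: centre of its underside, in the centre of the bay.
- pad_white: Thin round white pad, 52 mm diameter, 3 mm thick, fixed to the floor of one bay of the old rack: it marks the bay where the white set stood at the start. Origin: centre of its underside, in the centre of the bay.
- amber_jar: Bystander: squat capped jar of amber glass, 62 mm diameter, 68 mm tall, loose on the bench beyond the racks. Origin: centre of its underside.
- dolly: Bystander: bucking dolly, dark steel block 50 x 55 x 30 mm with a black 28 mm thick handle along its y, about 160 mm long in all, lying loose beyond the racks. Origin: underside, 27 mm from the block's inner face on the handle side.
- pattern_block: Bystander: stepped cast aluminium block, 55 x 90 mm, 42 mm high, loose beyond the racks. Origin: centre of its underside.

How it is judged:
At the end, for the whole second after the job is handed in: Each set stands at rest, upright (0.12 rad), on the floor (height within 5 mm) of the mirrored grey bay: from the brown rack's bay at y to the grey rack's bay at -y, within 14 mm of that bay's centre in rack x and y (((y of pad_red in the frame of old_rack between -0.1 and -0.08 m and y of set_red_center in the frame of new_rack between 0.076 and 0.104 m) or (y of pad_red in the frame of old_rack between -0.04 and -0.02 m and y of set_red_center in the frame of new_rack between 0.016 and 0.044 m) or (y of pad_red in the frame of old_rack between 0.02 and 0.04 m and y of set_red_center in the frame of new_rack between -0.044 and -0.016 m) or (y of pad_red in the frame of old_rack between 0.08 and 0.1 m and y of set_red_center in the frame of new_rack between -0.104 and -0.076 m)) and x of set_red_center in the frame of new_rack between -0.014 and 0.014 m and z of set_red_center in the frame of new_rack between 0.038 and 0.048 m and angle between each of set_red_center, set_blue_center, set_green_center, set_white_center's own z axis and vertical below 0.12 rad and linear speed of each of set_red, set_blue, set_green, set_white below 0.02 m/s and angular speed of each of set_red, set_blue, set_green, set_white below 0.2 rad/s and ((y of pad_blue in the frame of old_rack between -0.1 and -0.08 m and y of set_blue_center in the frame of new_rack between 0.076 and 0.104 m) or (y of pad_blue in the frame of old_rack between -0.04 and -0.02 m and y of set_blue_center in the frame of new_rack between 0.016 and 0.044 m) or (y of pad_blue in the frame of old_rack between 0.02 and 0.04 m and y of set_blue_center in the frame of new_rack between -0.044 and -0.016 m) or (y of pad_blue in the frame of old_rack between 0.08 and 0.1 m and y of set_blue_center in the frame of new_rack between -0.104 and -0.076 m)) and x of set_blue_center in the frame of new_rack between -0.014 and 0.014 m and z of set_blue_center in the frame of new_rack between 0.038 and 0.048 m and ((y of pad_green in the frame of old_rack between -0.1 and -0.08 m and y of set_green_center in the frame of new_rack between 0.076 and 0.104 m) or (y of pad_green in the frame of old_rack between -0.04 and -0.02 m and y of set_green_center in the frame of new_rack between 0.016 and 0.044 m) or (y of pad_green in the frame of old_rack between 0.02 and 0.04 m and y of set_green_center in the frame of new_rack between -0.044 and -0.016 m) or (y of pad_green in the frame of old_rack between 0.08 and 0.1 m and y of set_green_center in the frame of new_rack between -0.104 and -0.076 m)) and x of set_green_center in the frame of new_rack between -0.014 and 0.014 m and z of set_green_center in the frame of new_rack between 0.038 and 0.048 m and ((y of pad_white in the frame of old_rack between -0.1 and -0.08 m and y of set_white_center in the frame of new_rack between 0.076 and 0.104 m) or (y of pad_white in the frame of old_rack between -0.04 and -0.02 m and y of set_white_center in the frame of new_rack between 0.016 and 0.044 m) or (y of pad_white in the frame of old_rack between 0.02 and 0.04 m and y of set_white_center in the frame of new_rack between -0.044 and -0.016 m) or (y of pad_white in the frame of old_rack between 0.08 and 0.1 m and y of set_white_center in the frame of new_rack between -0.104 and -0.076 m)) and x of set_white_center in the frame of new_rack between -0.014 and 0.014 m and z of set_white_center in the frame of new_rack between 0.038 and 0.048 m); the robot touches nothing.
It fails at once if the amber jar is moved more than 20 mm (distance of amber_jar from where it was at the start of the episode above 0.02 m).
It fails at once if the dolly is moved more than 20 mm (distance of dolly from where it was at the start of the episode above 0.02 m).
It fails at once if the aluminium block is moved more than 20 mm (distance of pattern_block from where it was at the start of the episode above 0.02 m).
It also fails if it takes over 120 s, if anything falls off the work surface, if the arm or the gripper's body presses on something with over 40 N, if the wrist force passes 120 N, or if a joint passes its speed limit or range.

ROBOT

A 6-joint arm with a two-finger parallel gripper is mounted at the origin on the work surface. World frame = base frame: x ahead of the robot, y to its left, z up, the work surface at z = 0. Lengths are in m, angles in rad, forces in N, time in s.
With the tool pointing down it reaches from about 0.375 to 0.9 m from the base axis. Payload 3.1 kg.
Tool frame: the origin (TCP) lies midway between the tips of the shut fingers; the grasp point (between the pads) lies 19 mm behind it (grip_depth is the distance from the TCP to the grasp point, in m); y points along the fingers, z is the direction in which the jaws open and shut, and the axes are right-handed (so a half turn about y gives the same grasp; the last joint's range is limited). The gripper opens to 85 mm and grips with 20 to 120 N. Pads are 22 mm wide; open, the fingers measure 114 mm over their backs; the gripper's body (76 mm by 85 mm) begins 54 mm behind the grasp point. The pads swing forward as they close: fully open they stand 13 mm farther back than shut.
Start: joints at [-1.488, 0.527, 1.433, -0, 1.181, -0.178], TCP at [0.162, -0.604, 0.231] pointing down, gripper open.
Joint ranges: [-3.08, 3.08], [-0.75, 2.2], [0.22, 2.44], [-1.43, 4.57], [0, 2.65], [-2.85, 2.85]. Speed limits (rad/s): [2.79, 2.79, 3.14, 3.14, 3.14, 3.14].

INTERFACE

Orientations are given as a unit quaternion [x, y, z, w].
In Python, from station import sense, snapshot, camera_model, sign_off, grip_depth gives the robot as it stands.
- The arm moves only by the tool play_rows, never from a script. Its argument "deltas" is a list of rows, each a list of 6 numbers: the shift along the tool's x, y, z in m, then the turn, a rotation vector about the tool's x, y, z in rad. A call has 1 to 12 rows; each row is the pose to reach, as a shift and turn from the pose commanded when the call began, along the tool's axes at that moment; what a row does not reach only later rows make up. A row lasts 1/10 s, in which the tool goes at most 50 mm and 8.59 degrees, less where a joint would pass 70% of its speed; a pose out of reach is approached as far as the arm can. A call with a gripper value outside its range is refused whole. "gripper" is the finger opening in m, from 0 to 0.0854, set as the call begins (left out, the last holds). The fingers move at their own pace and stop on an object; "force" is the grip in N (left out, the last holds). Time passes only in rows, so rows that repeat a pose let the fingers close. It gives the time, the measured TCP pose, the force and the opening at its end, in the units of the state.
- sense(): the state, without advancing time (a new reading comes with each control period).
- snapshot(name): name is "side" or "top"; returns the picture (480x640x3 uint8, red, green, blue); there is no depth.
- camera_model(name): a dict with "fx", "fy", "cx", "cy" (pixels), "camera_from_world" (4x4, takes a point from world to camera coordinates). Camera axes: x right, y up, looking along -z (the intrinsics and any distortion apply to the point x, -y, -z); pixel columns grow to the right and rows downward; lengths in m; the calibration is good to about 2 mm. A picture is of the moment at which its call begins. camera_model takes no time and is no camera call.
- sign_off(): hands the job in, once; it reports no verdict.
The state is a dict: "t": time; "q": joint angles; "qd": joint speeds; "tau": joint torques, N m; "tcp_pos": TCP position; "tool_rot": TCP orientation; "force": force on the tool from outside, world axes, zero at the start; "ft_torque": the same for the moment, N m; "finger_gap": opening from 0.0 (shut) to 1.0 (fully open).
Only numpy, scipy, OpenCV 4.12 (cv2) and the standard library are available. Lean on these libraries where they do the work, as an engineer would, in place of code of your own. Each camera call takes 0.05 s, during which the arm holds its last target.

## Working session

There is one attempt and no reset: what is moved stays moved. The work goes in short steps, Python scripts to look and compute and a tool call to move; the robot and the scene stay as the last step left them, time stands still between calls to the robot, and variables do not carry over. Pictures are saved under pics/ and viewed, and the job is handed in when it is done.

Besides the shell and the picture viewer there is one more tool, called after "Request:" as name([rows], argument=value, ...), one row to a line, values as JSON. play_rows: Moves the arm, as the interface text tells. Its arguments: {"type":"object","properties":{"deltas":{"type":"array"},"gripper":{"type":"number"},"force":{"type":"number"}},"required":["deltas"]}

```bash
mkdir -p pics; ls; python3 - <<'E'
from station import *
import cv2, numpy as np
print(sense()); print(grip_depth)
for n in("top","side"):
    im=snapshot(n); cv2.imwrite(f"pics/{n}0.png",im[:,:,::-1]); m=camera_model(n); print(n,{k:(np.round(v,4).tolist() if not isinstance(v,str) else v) for k,v in m.items()})
E
```

```text
pics
{'t': 0.0, 'q': array([-1.48749027e+00,  5.28473998e-01,  1.43393763e+00,  3.62332362e-06,
        1.18140370e+00, -1.78488668e-01]), 'qd': array([-0.00055308, -0.00062352,  0.00054487,  0.00021646, -0.00088273,
        0.00085821]), 'tau': array([ 8.13616934e-04, -4.42352664e+01, -1.78023040e+01, -1.83880552e-04,
        8.35921004e-03,  7.30505150e-07]), 'tcp_pos': array([ 0.16173308, -0.60294878,  0.23031758]), 'tool_rot': array([-0.09225521,  0.70184212, -0.70027234,  0.09233235]), 'force': array([ 0.01639677, -0.31376971, -0.12741357]), 'ft_torque': array([-0.00674437, -0.00158308,  0.00337854]), 'finger_gap': 0.9959386534216114}
0.0187
top {'fx': 530.0209, 'fy': 530.0209, 'cx': 317.7518, 'cy': 242.6558, 'camera_from_world': [[0.003, -0.9996, -0.0272, -0.0019], [0.9995, 0.0022, 0.0323, -0.5899], [-0.0322, -0.0273, 0.9991, -0.8783], [0.0, 0.0, 0.0, 1.0]]}
side {'fx': 571.0159, 'fy': 571.0159, 'cx': 324.5153, 'cy': 239.528, 'camera_from_world': [[0.871, -0.4913, 0.0031, -0.5451], [0.3372, 0.6024, 0.7235, -0.2281], [-0.3573, -0.6291, 0.6903, -0.6937], [0.0, 0.0, 0.0, 1.0]]}
```

View pics/top0.png

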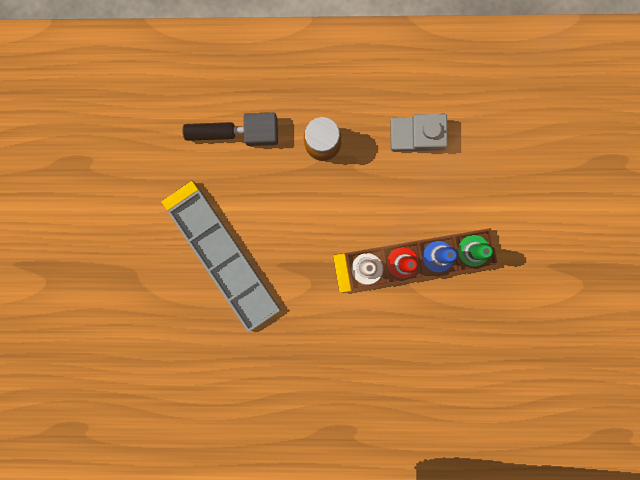

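View pics/side0.png

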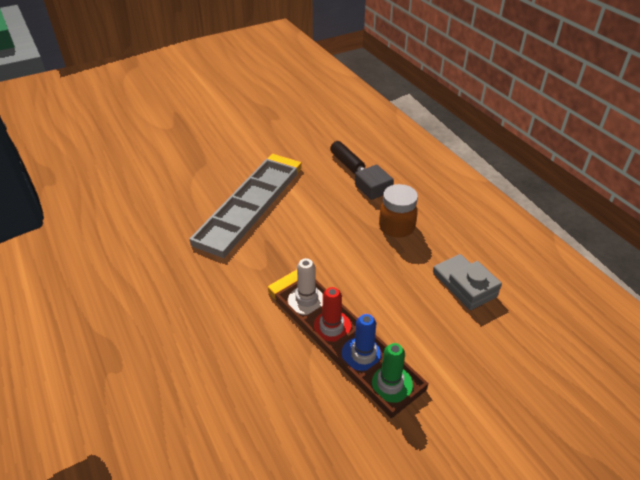

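The brown rack (339–497, 230–293 in the top view) runs from its yellow end white, red, blue, green. The grey rack's yellow end is at top-left, about (180,195). Next I'll zoom in to see the edges I can measure.

```bash
python3 - <<'E'
import cv2, numpy as np
t=cv2.imread("pics/top0.png"); s=cv2.imread("pics/side0.png")
cv2.imwrite("pics/z1.png",cv2.resize(t[220:300,330:505],None,fx=4.5,fy=4.5,interpolation=cv2.INTER_NEAREST))
cv2.imwrite("pics/z2.png",cv2.resize(s[250:415,265:430],None,fx=3.5,fy=3.5,interpolation=cv2.INTER_NEAREST))
cv2.imwrite("pics/z3.png",cv2.resize(t[175:340,155:295],None,fx=3.5,fy=3.5,interpolation=cv2.INTER_NEAREST))
E
```

```text
(no output)
```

View pics/z1.png

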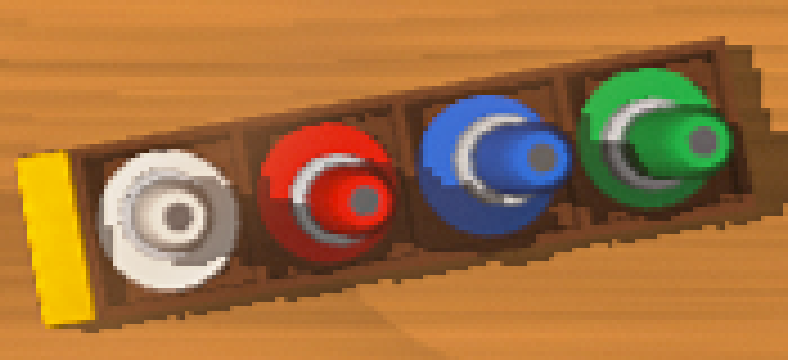

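View pics/z2.png

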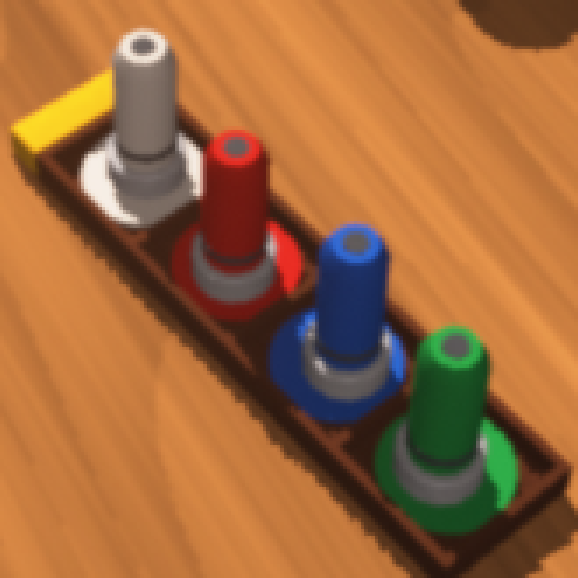

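View pics/z3.png

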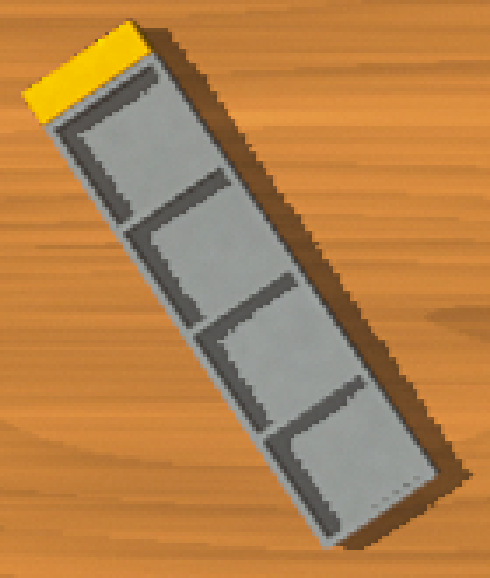

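```bash
cat > h.py <<'E'
import cv2, numpy as np
from station import *
from scipy.spatial.transform import Rotation as R
def ray(n,uv):
    m=camera_model(n); T=np.array(m["camera_from_world"]); 
    d=np.array([(uv[0]-m["cx"])/m["fx"],-(uv[1]-m["cy"])/m["fy"],-1.0])
    Rm=T[:3,:3]; return -Rm.T@T[:3,3], Rm.T@d/np.linalg.norm(d)
def onz(n,uv,z):
    o,d=ray(n,uv); return o+d*(z-o[2])/d[2]
def tri(a,b):
    o1,d1=ray("top",a); o2,d2=ray("side",b)
    k=np.linalg.lstsq(np.array([d1,-d2]).T,o2-o1,rcond=None)[0]
    p,q=o1+k[0]*d1,o2+k[1]*d2; return (p+q)/2,np.linalg.norm(p-q)
def proj(n,p):
    m=camera_model(n); c=np.array(m["camera_from_world"])@np.r_[p,1]
    return np.array([m["cx"]-m["fx"]*c[0]/c[2], m["cy"]+m["fy"]*c[1]/c[2]])
E
cat > a.py <<'E'
from h import *
t=cv2.imread("pics/top0.png"); s=cv2.imread("pics/side0.png")
seeds=dict(white=((369,268),(305,262)),red=((410,264),(332,292)),blue=((450,254),(366,319)),green=((486,251),(395,348)))
def dot(im,seed,c):
    x,y=seed; w=im[y-5:y+6,x-5:x+6].astype(int); sat=w.max(2)-w.min(2)
    m=((sat<45)&(w.max(2)<(150 if c=="white" else 190))).astype(np.uint8)
    n,l,st,ce=cv2.connectedComponentsWithStats(m); 
    i=min(range(1,n),key=lambda i:np.hypot(*(ce[i]-5))+(100 if st[i,4]<4 else 0)); return ce[i]+[x-5,y-5],st[i,4]
for c,(a,b) in seeds.items():
    (u,n1),(v,n2)=dot(t,a,c),dot(s,b,c); p,e=tri(u,v)
    print(c,u.round(1),n1,v.round(1),n2,p.round(4),'gap',round(e,4),'top z83',onz("top",u,.083)[:2].round(4),'side z83',onz("side",v,.083)[:2].round(4))
def rect(n,m,z):
    cs,_=cv2.findContours(m,cv2.RETR_EXTERNAL,cv2.CHAIN_APPROX_NONE); k=max(cs,key=cv2.contourArea)
    P=np.array([onz(n,q[0],z)[:2] for q in k],np.float32); r=cv2.minAreaRect(P*1000); return np.round(r[0],1),np.round(r[1],1),round(r[2],2)
for n,im in(("top",t),("side",s)):
    hsv=cv2.cvtColor(im,cv2.COLOR_BGR2HSV); H,S,V=cv2.split(hsv)
    yel=((H>20)&(H<32)&(S>200)&(V>(170 if n=="top" else 190))).astype(np.uint8)
    k,l,st,ce=cv2.connectedComponentsWithStats(yel)
    for i in range(1,k):
        if st[i,4]>100: print(n,"yellow",st[i],rect(n,(l==i).astype(np.uint8),.016))
    g=((S<50)&(V>120)).astype(np.uint8); g[:, 300:]=0; g[:150]=0
    g=cv2.morphologyEx(g,cv2.MORPH_CLOSE,np.ones((9,9),np.uint8))
    print(n,"grey",rect(n,g,.016))
    cv2.imwrite(f"pics/mask_{n}.png",(g|yel)*255)
hsv=cv2.cvtColor(t,cv2.COLOR_BGR2HSV)
E
python3 a.py
```

```text
white [369.2 267.6] 26 [305.4 262.6] 19 [ 0.5496 -0.0812  0.0831] gap 0.0002 top z83 [ 0.5495 -0.0811] side z83 [ 0.5497 -0.0811]
red [410.6 264.2] 26 [332.  291.3] 18 [ 0.5551 -0.1443  0.0834] gap 0.0003 top z83 [ 0.555  -0.1442] side z83 [ 0.5555 -0.144 ]
blue [449.9 254.6] 29 [366.2 318.9] 29 [ 0.5699 -0.204   0.0828] gap 0.0003 top z83 [ 0.5697 -0.2039] side z83 [ 0.5699 -0.2042]
green [485.7 250.7] 31 [394.7 348.4] 41 [ 0.5758 -0.2583  0.0827] gap 0.0 top z83 [ 0.5758 -0.2582] side z83 [ 0.5757 -0.2584]
top yellow [161 181  37  29 412] (array([668.8, 232.9]), array([18.5, 63. ]), 34.38)
top yellow [334 253  17  40 444] (array([540.2, -40.5]), array([63.2, 19.3]), 9.94)
top grey (array([559.9, 158. ]), array([243.8,  62.8]), 34.33)
side yellow [269 154  31  13 155] (array([669.8, 232.1]), array([15. , 59.5]), 34.25)
side yellow [269 271  28  22 268] (array([534. , -42.4]), array([49.1, 17. ]), 9.59)
side grey (array([559.2, 156.4]), array([241.9,  63.3]), 34.47)
```

```bash
python3 -c "
import cv2,numpy as np
a=cv2.imread('pics/mask_top.png')[170:345,140:520];b=cv2.imread('pics/mask_side.png')[140:340,140:520]
cv2.imwrite('pics/m.png',cv2.resize(np.vstack([a,b]),None,fx=1.55,fy=1.55))"
```

```text
(no output)
```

View pics/m.png

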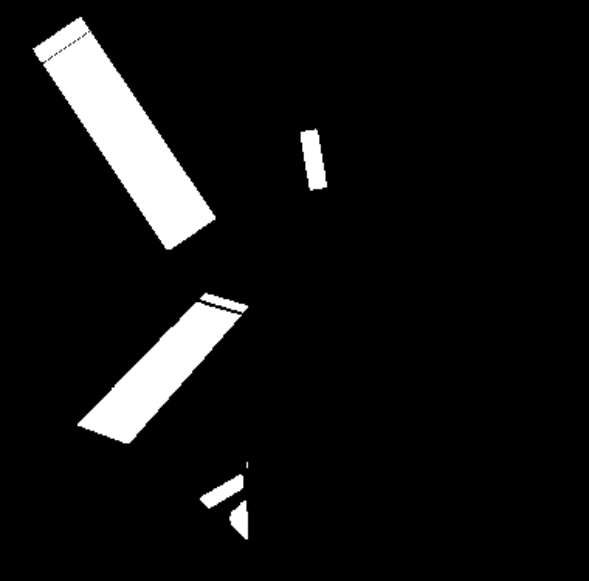

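Triangulated set tops come out at z = 0.083 in both views, with a ray gap under 0.3 mm, and offsets from pad centres of 4 mm or less. The rack rectangles match the given 244 × 64 mm. So the mapping is white→−90, red→−30, blue→+30, green→+90 in the grey rack.

```bash
cat > plan.py <<'E'
from h import *
import sys
def jaw(r): 
    z=r.as_matrix()[:,2]; return np.arctan2(z[1],z[0])
s=sense(); r=R.from_quat(s["tool_rot"]); M=r.as_matrix()
C=np.array([.5597,.1575]); U=np.array([np.cos(np.radians(34.35)),np.sin(np.radians(34.35))])
bay={k:C+U*v for k,v in dict(white=-.09,red=-.03,blue=.03,green=.09).items()}
setp=dict(white=(.5496,-.0812),red=(.5552,-.1442),blue=(.5699,-.2040),green=(.5758,-.2583))
def rel(p,yawdeg,base=None):
    """print delta in present tool frame to reach world p with jaw yaw (mod 180)"""
    for k in (0,180):
        y=np.radians(yawdeg+k); zt=np.array([np.cos(y),np.sin(y),0]); yt=np.array([0,0,-1.]); xt=np.cross(yt,zt)
        T=R.from_matrix(np.array([xt,yt,zt]).T); rv=(r.inv()*T).as_rotvec(); d=M.T@(np.array(p)-s["tcp_pos"])
        print("d",(d*1000).round(1),"mm  rv",rv.round(3), "deg",np.degrees(np.linalg.norm(rv)).round(1))
print("t",round(s["t"],2),"tcp",s["tcp_pos"].round(4),"jaw",np.degrees(jaw(r)).round(2),"q",s["q"].round(3),"F",s["force"].round(1),"gap",round(s["finger_gap"],3), "ydir",M[:,1].round(3))
if len(sys.argv)>1:
    k,c,z,yaw=sys.argv[1],sys.argv[2],float(sys.argv[3]),float(sys.argv[4])
    xy=setp[c] if k=="set" else bay[c]
    print(k,c,np.round(xy,4)); rel([*xy,z],yaw)
E
python3 plan.py set green .16 9.94; python3 plan.py bay green .16 -55.65
```

```text
t 0.1 tcp [ 0.1617 -0.6031  0.2304] jaw -75.0 q [-1.487  0.528  1.434 -0.     1.181 -0.178] F [-0.3  0.4  0.7] gap 0.998 ydir [-0.     0.002 -1.   ]
set green [ 0.5758 -0.2583]
d [-489.2   71.  -225.7] mm  rv [ 1.000e-03 -1.482e+00 -2.000e-03] deg 84.9
d [-489.2   71.  -225.7] mm  rv [2.000e-03 1.659e+00 1.000e-03] deg 95.1
t 0.1 tcp [ 0.1617 -0.6031  0.2304] jaw -75.0 q [-1.487  0.528  1.434 -0.     1.181 -0.178] F [-0.3  0.4  0.7] gap 0.998 ydir [-0.     0.002 -1.   ]
bay green [0.634  0.2083]
d [-666.1   71.9 -661.3] mm  rv [ 0.002 -0.338 -0.001] deg 19.3
d [-666.1   71.9 -661.3] mm  rv [1.000e-03 2.804e+00 3.000e-03] deg 160.7
```

Request:
play_rows([
  [-0.02,0.003,-0.009,0,-0.06,0],
  [-0.06,0.009,-0.028,0,-0.18,0],
  [-0.105,0.015,-0.049,0,-0.32,0],
  [-0.15,0.022,-0.069,0,-0.46,0],
  [-0.195,0.028,-0.09,0,-0.6,0],
  [-0.24,0.035,-0.111,0,-0.74,0],
  [-0.285,0.041,-0.132,0,-0.88,0],
  [-0.33,0.048,-0.152,0,-1.02,0],
  [-0.375,0.055,-0.173,0,-1.16,0],
  [-0.42,0.061,-0.194,0,-1.29,0],
  [-0.46,0.067,-0.212,0,-1.4,0],
  [-0.489,0.071,-0.226,0,-1.482,0],
], gripper=0.085, force=50)

```text
t: 1.3
tcp_pos: [0.5773, -0.2562, 0.1594]
tool_rot: [-0.543, 0.454, -0.453, 0.543]
force: [0.5, 0.0, 1.1]
finger_gap: 0.997
```

Request:
play_rows([
  [0,0,0,0,0,0],
  [0,0,0,0,0,0],
  [0,0,0,0,0,0],
])

```text
t: 1.6
tcp_pos: [0.5747, -0.2595, 0.1601]
tool_rot: [0.541, -0.456, 0.455, -0.541]
force: [-0.2, -0.8, -1.1]
finger_gap: 0.997
```

```bash
python3 plan.py set green .031 9.94
```

```text
t 1.6 tcp [ 0.5747 -0.2595  0.1601] jaw 9.83 q [-6.010e-01  6.180e-01  1.483e+00 -1.000e-03  1.041e+00 -7.720e-01] F [-0.2 -0.8 -1.1] gap 0.997 ydir [-0.001  0.    -1.   ]
set green [ 0.5758 -0.2583]
d [ -0.9 129.1   1.4] mm  rv [ 0.001 -0.002 -0.   ] deg 0.1
d [ -0.9 129.1   1.4] mm  rv [0.00e+00 3.14e+00 2.00e-03] deg 179.9
```

Request:
play_rows([
  [-0.001,0.02,0.001,0,0,0],
  [-0.001,0.045,0.001,0,0,0],
  [-0.001,0.07,0.001,0,0,0],
  [-0.001,0.085,0.001,0,0,0],
  [-0.001,0.09,0.001,0,0,0],
  [-0.001,0.09,0.001,0,0,0],
])

```text
t: 2.2
tcp_pos: [0.5759, -0.2583, 0.07]
tool_rot: [0.541, -0.456, 0.455, -0.541]
force: [0.1, -0.6, 1.1]
finger_gap: 0.995
```

```bash
python3 plan.py set green .031 9.94; python3 -c "
from h import *
a=snapshot('top')[:,:,::-1];b=snapshot('side')[:,:,::-1]
cv2.imwrite('pics/l1.png',cv2.resize(np.hstack([a[150:400,300:600],b[180:430,220:520]]),None,fx=1.33,fy=1.33))"
```

```text
t 2.2 tcp [ 0.5759 -0.2583  0.07  ] jaw 9.84 q [-0.598  0.742  1.534 -0.     0.866 -0.77 ] F [ 0.1 -0.6  1.1] gap 0.995 ydir [-0.001  0.001 -1.   ]
set green [ 0.5758 -0.2583]
d [ 0.  39.  -0.1] mm  rv [ 0.001 -0.002 -0.001] deg 0.1
d [ 0.  39.  -0.1] mm  rv [1.00e-03 3.14e+00 1.00e-03] deg 179.9
```

View pics/l1.png

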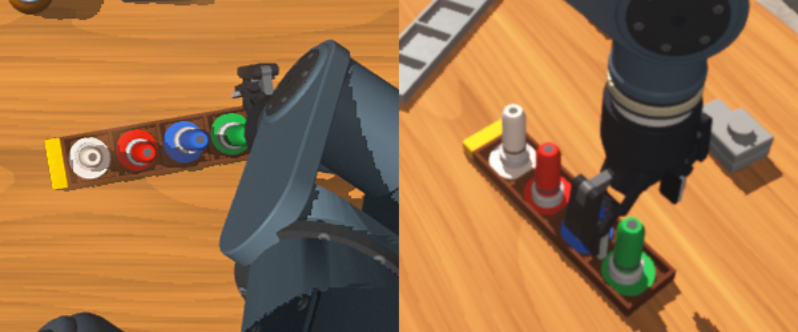

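```bash
python3 - <<'E'
from h import *
for p in [(.535,-.2655,.083),(.535,-.2655,.07),(.617,-.251,.083),(.5758,-.2583,.083),(.576,-.258,.139)]: print(p,(proj("side",p)-[220,180])*1.33+[399,0], (proj("top",p)-[300,150])*1.33)
E
```

```text
(0.535, -0.2655, 0.083) [597.35965832 248.8825216 ] [253.71409275 169.66188847]
(0.535, -0.2655, 0.07) [596.51794231 257.27614582] [250.36709302 169.28673026]
(0.617, -0.251, 0.083) [663.95591633 200.02199358] [240.4275954   97.99436066]
(0.5758, -0.2583, 0.083) [631.44582331 223.89272208] [247.10363001 133.93547152]
(0.576, -0.258, 0.139) [637.28017569 184.28285261] [262.03793601 132.84633226]
```

The left half (top view) and right half (side view) show the fingers straddling the green set across the row. The near tip is at about (600,250) in this picture, which is the projected position. It's clear to descend and grip.

Request:
play_rows([
  [0,0.012,0,0,0,0],
  [0,0.026,0,0,0,0],
  [0,0.036,0,0,0,0],
  [0,0.039,0,0,0,0],
  [0,0.039,0,0,0,0],
])

```text
t: 2.8
tcp_pos: [0.5759, -0.2572, 0.0301]
tool_rot: [0.541, -0.456, 0.454, -0.541]
force: [-0.5, -0.4, 0.2]
finger_gap: 0.996
```

Request:
play_rows([
  [0,0,0,0,0,0],
  [0,0,0,0,0,0],
  [0,0,0,0,0,0],
  [0,0,0,0,0,0],
  [0,0,0,0,0,0],
  [0,0,0,0,0,0],
  [0,0,0,0,0,0],
  [0,0,0,0,0,0],
], gripper=0.0, force=50)

```text
t: 3.6
tcp_pos: [0.5764, -0.2577, 0.0318]
tool_rot: [0.541, -0.455, 0.455, -0.541]
force: [-2.1, 1.0, 5.4]
finger_gap: 0.29
```

```bash
python3 plan.py bay green .16 -55.65
```

```text
t 3.6 tcp [ 0.5764 -0.2577  0.0318] jaw 9.92 q [-0.597  0.799  1.546 -0.     0.796 -0.77 ] F [-2.1  1.   5.4] gap 0.29 ydir [ 0. -0. -1.]
bay green [0.634  0.2083]
d [-449.1 -128.3  137. ] mm  rv [-0.     1.144  0.   ] deg 65.6
d [-449.1 -128.3  137. ] mm  rv [ 0.    -1.997  0.   ] deg 114.4
```

Request:
play_rows([
  [0,-0.008,0,0,0,0],
  [0,-0.025,0,0,0,0],
  [0,-0.05,0,0,0,0],
  [0,-0.08,0,0,0,0],
  [0,-0.105,0,0,0,0],
  [0,-0.12,0,0,0,0],
  [0,-0.128,0,0,0,0],
  [0,-0.128,0,0,0,0],
])

```text
t: 4.4
tcp_pos: [0.5769, -0.2578, 0.1601]
tool_rot: [-0.541, 0.454, -0.456, 0.541]
force: [0.8, -0.5, -1.6]
finger_gap: 0.292
```

Request:
play_rows([
  [-0.014,0,0.004,0,0.04,0],
  [-0.04,0,0.012,0,0.1,0],
  [-0.08,0,0.024,0,0.2,0],
  [-0.122,0,0.037,0,0.31,0],
  [-0.165,0,0.05,0,0.42,0],
  [-0.21,0,0.064,0,0.53,0],
  [-0.255,0,0.078,0,0.65,0],
  [-0.3,0,0.092,0,0.77,0],
  [-0.345,0,0.105,0,0.88,0],
  [-0.39,0,0.119,0,1.0,0],
  [-0.428,0,0.131,0,1.09,0],
  [-0.449,0,0.137,0,1.144,0],
])

```text
t: 5.6
tcp_pos: [0.6331, 0.2119, 0.1574]
tool_rot: [-0.21, 0.676, -0.675, 0.208]
force: [-1.5, -1.7, -2.6]
finger_gap: 0.292
```

Request:
play_rows([
  [0,0,0,0,0,0],
  [0,0,0,0,0,0],
  [0,0,0,0,0,0],
])

```text
t: 5.9
tcp_pos: [0.6335, 0.207, 0.1582]
tool_rot: [0.21, -0.676, 0.676, -0.208]
force: [-0.3, 0.2, -2.6]
finger_gap: 0.294
```

```bash
python3 plan.py bay green .0285 -55.65; python3 -c "
from h import *
a=snapshot('top')[:,:,::-1];b=snapshot('side')[:,:,::-1]
cv2.imwrite('pics/l2.png',cv2.resize(np.hstack([a[100:380,120:420],b[80:360,140:440]]),None,fx=1.33,fy=1.33))"
```

```text
t 5.9 tcp [0.6335 0.207  0.1582] jaw -55.66 q [ 1.490e-01  6.650e-01  1.385e+00 -1.000e-03  1.094e+00  1.120e+00] F [-0.3  0.2 -2.6] gap 0.294 ydir [-0.002 -0.001 -1.   ]
bay green [0.634  0.2083]
d [ -1.5 129.7  -0.7] mm  rv [ 0.001 -0.     0.002] deg 0.1
d [ -1.5 129.7  -0.7] mm  rv [-4.000e-03  3.141e+00  1.000e-03] deg 180.0
```

View pics/l2.png

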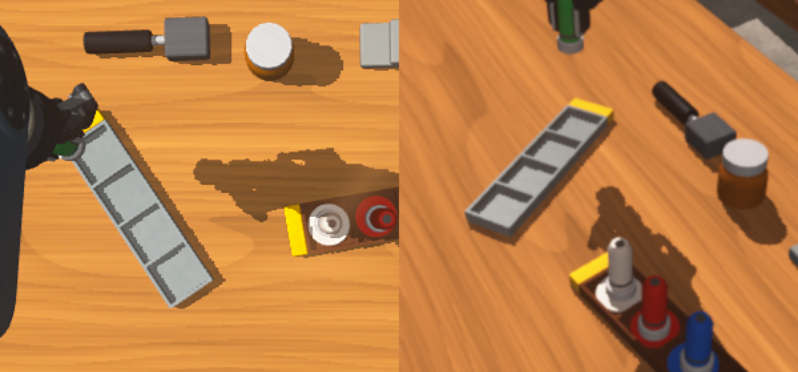

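The green set is held upright above the yellow-end bay, in both the top and side views. Lowering it now.

Request:
play_rows([
  [-0.001,0.01,0,0,0,0],
  [-0.001,0.035,-0.001,0,0,0],
  [-0.001,0.065,-0.001,0,0,0],
  [-0.001,0.09,-0.001,0,0,0],
  [-0.001,0.11,-0.001,0,0,0],
  [-0.001,0.12,-0.001,0,0,0],
  [-0.001,0.125,-0.001,0,0,0],
  [-0.001,0.128,-0.001,0,0,0],
  [-0.001,0.13,-0.001,0,0,0],
  [-0.001,0.13,-0.001,0,0,0],
])

```text
t: 7.0
tcp_pos: [0.6349, 0.2097, 0.0301]
tool_rot: [0.208, -0.675, 0.676, -0.209]
force: [0.4, -0.3, -1.5]
finger_gap: 0.289
```

```bash
python3 plan.py bay green .0285 -55.65
```

```text
t 7.0 tcp [0.6349 0.2097 0.0301] jaw -55.63 q [0.152 0.836 1.445 0.    0.86  1.123] F [ 0.4 -0.3 -1.5] gap 0.289 ydir [ 0.001  0.    -1.   ]
bay green [0.634  0.2083]
d [1.6 1.6 0.6] mm  rv [-0.001  0.    -0.001] deg 0.1
d [1.6 1.6 0.6] mm  rv [-2.000e-03 -3.141e+00  1.000e-03] deg 180.0
```

Force still shows the payload weight, so it is about 1 mm up. I'll lower that last millimetre, release and retreat.

Request:
play_rows([
  [0,0.001,0,0,0,0],
  [0,0.001,0,0,0,0],
  [0,0.001,0,0,0,0],
])

```text
t: 7.3
tcp_pos: [0.6347, 0.2097, 0.0289]
tool_rot: [0.209, -0.675, 0.676, -0.209]
force: [-0.7, 0.6, -0.8]
finger_gap: 0.29
```

Request:
play_rows([
  [0,0,0,0,0,0],
  [0,0,0,0,0,0],
  [0,0,0,0,0,0],
  [0,0,0,0,0,0],
  [0,0,0,0,0,0],
  [0,0,0,0,0,0],
  [0,0,0,0,0,0],
], gripper=0.085)

```text
t: 8.0
tcp_pos: [0.6344, 0.2096, 0.0283]
tool_rot: [-0.209, 0.676, -0.676, 0.209]
force: [-0.1, 0.7, -0.5]
finger_gap: 0.998
```

Request:
play_rows([
  [0,-0.01,0,0,0,0],
  [0,-0.03,0,0,0,0],
  [0,-0.06,0,0,0,0],
  [0,-0.095,0,0,0,0],
  [0,-0.12,0,0,0,0],
  [0,-0.131,0,0,0,0],
  [0,-0.131,0,0,0,0],
])

```text
t: 8.7
tcp_pos: [0.6355, 0.2098, 0.1617]
tool_rot: [0.207, -0.675, 0.676, -0.21]
force: [-0.8, 0.3, -0.0]
finger_gap: 0.996
```

```bash
python3 plan.py set blue .16 9.94
```

```text
t 8.7 tcp [0.6355 0.2098 0.1617] jaw -55.63 q [ 0.152  0.662  1.38  -0.     1.095  1.123] F [-0.8  0.3 -0. ] gap 0.996 ydir [ 0.004  0.001 -1.   ]
set blue [ 0.5699 -0.204 ]
d [287.8   1.1 304.5] mm  rv [-0.004 -1.144 -0.002] deg 65.6
d [287.8   1.1 304.5] mm  rv [ 0.003  1.997 -0.004] deg 114.4
```

Request:
play_rows([
  [0.01,0,0.011,0,-0.04,0],
  [0.029,0,0.03,0,-0.11,0],
  [0.055,0,0.058,0,-0.22,0],
  [0.083,0,0.088,0,-0.33,0],
  [0.112,0,0.118,0,-0.445,0],
  [0.141,0,0.149,0,-0.56,0],
  [0.17,0,0.18,0,-0.676,0],
  [0.199,0,0.21,0,-0.79,0],
  [0.228,0,0.241,0,-0.905,0],
  [0.255,0,0.27,0,-1.015,0],
  [0.278,0,0.294,0,-1.105,0],
  [0.288,0,0.3045,0,-1.144,0],
])

```text
t: 9.9
tcp_pos: [0.567, -0.2072, 0.1574]
tool_rot: [0.542, -0.456, 0.454, -0.541]
force: [-0.4, -0.1, 0.2]
finger_gap: 0.999
```

Request:
play_rows([
  [0,0,0,0,0,0],
  [0,0,0,0,0,0],
  [0,0,0,0,0,0],
])

```text
t: 10.2
tcp_pos: [0.5681, -0.2027, 0.1585]
tool_rot: [0.541, -0.456, 0.454, -0.541]
force: [0.2, 0.3, -0.7]
finger_gap: 1.0
```

```bash
python3 plan.py set blue .031 9.94; python3 -c "
from h import *
a=snapshot('top')[:,:,::-1];b=snapshot('side')[:,:,::-1]
cv2.imwrite('pics/l3.png',cv2.resize(np.hstack([a[100:380,120:420],b[80:360,140:440]]),None,fx=1.33,fy=1.33))"
```

```text
t 10.2 tcp [ 0.5681 -0.2027  0.1585] jaw 9.94 q [-0.528  0.588  1.556  0.     1.    -0.702] F [ 0.2  0.3 -0.7] gap 1.0 ydir [-0.002  0.001 -1.   ]
set blue [ 0.5699 -0.204 ]
d [  1.8 127.5   1.8] mm  rv [ 0.001  0.    -0.002] deg 0.1
d [  1.8 127.5   1.8] mm  rv [-3.000e-03 -3.142e+00 -2.000e-03] deg 180.0
```

View pics/l3.png

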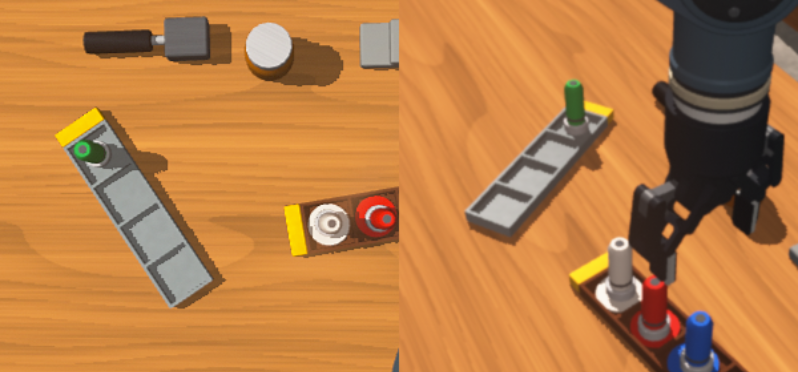

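The green set stands upright in the bay next to yellow; its top is at about (85,150) in the left half. Next is blue.

Request:
play_rows([
  [0.001,0.01,0.001,0,0,0],
  [0.001,0.03,0.001,0,0,0],
  [0.001,0.06,0.001,0,0,0],
  [0.001,0.085,0.001,0,0,0],
  [0.001,0.105,0.001,0,0,0],
  [0.001,0.119,0.001,0,0,0],
  [0.001,0.126,0.001,0,0,0],
  [0.001,0.128,0.001,0,0,0],
  [0.001,0.128,0.001,0,0,0],
])

```text
t: 11.2
tcp_pos: [0.5701, -0.2052, 0.0316]
tool_rot: [-0.541, 0.455, -0.455, 0.541]
force: [0.6, 0.4, 1.2]
finger_gap: 0.995
```

```bash
python3 plan.py set blue .031 9.94
```

```text
t 11.2 tcp [ 0.5701 -0.2052  0.0316] jaw 9.92 q [-0.53   0.778  1.616 -0.     0.747 -0.703] F [0.6 0.4 1.2] gap 0.995 ydir [ 0.001 -0.    -1.   ]
set blue [ 0.5699 -0.204 ]
d [-1.2  0.6  0. ] mm  rv [-0.001 -0.     0.001] deg 0.1
d [-1.2  0.6  0. ] mm  rv [-1.000e-03  3.141e+00 -1.000e-03] deg 180.0
```

Request:
play_rows([
  [0,0,0,0,0,0],
  [0,0,0,0,0,0],
  [0,0,0,0,0,0],
  [0,0,0,0,0,0],
  [0,0,0,0,0,0],
  [0,0,0,0,0,0],
  [0,0,0,0,0,0],
  [0,0,0,0,0,0],
], gripper=0.0, force=50)

```text
t: 12.0
tcp_pos: [0.5698, -0.2053, 0.0319]
tool_rot: [0.541, -0.455, 0.455, -0.541]
force: [-1.2, -0.1, 6.8]
finger_gap: 0.29
```

Request:
play_rows([
  [0,-0.008,0,0,0,0],
  [0,-0.025,0,0,0,0],
  [0,-0.05,0,0,0,0],
  [0,-0.08,0,0,0,0],
  [0,-0.105,0,0,0,0],
  [0,-0.12,0,0,0,0],
  [0,-0.128,0,0,0,0],
  [0,-0.128,0,0,0,0],
])

```text
t: 12.8
tcp_pos: [0.57, -0.2052, 0.16]
tool_rot: [-0.541, 0.454, -0.455, 0.541]
force: [-0.2, 0.0, -2.4]
finger_gap: 0.292
```

```bash
python3 plan.py bay blue .16 -55.65
```

```text
t 12.8 tcp [ 0.57   -0.2052  0.16  ] jaw 9.92 q [-0.53   0.588  1.55   0.     1.002 -0.703] F [-0.2  0.  -2.4] gap 0.292 ydir [ 0.001 -0.001 -1.   ]
bay blue [0.5845 0.1744]
d [-3.715e+02 -2.000e-01  7.970e+01] mm  rv [-0.002  1.144  0.   ] deg 65.6
d [-3.715e+02 -2.000e-01  7.970e+01] mm  rv [ 0.    -1.997  0.002] deg 114.4
```

Request:
play_rows([
  [-0.012,0,0.003,0,0.04,0],
  [-0.035,0,0.008,0,0.11,0],
  [-0.07,0,0.015,0,0.215,0],
  [-0.107,0,0.023,0,0.33,0],
  [-0.144,0,0.031,0,0.445,0],
  [-0.182,0,0.039,0,0.56,0],
  [-0.219,0,0.047,0,0.675,0],
  [-0.257,0,0.055,0,0.79,0],
  [-0.294,0,0.063,0,0.905,0],
  [-0.329,0,0.071,0,1.015,0],
  [-0.358,0,0.077,0,1.105,0],
  [-0.3715,0,0.0795,0,1.144,0],
])

```text
t: 14.0
tcp_pos: [0.5827, 0.1774, 0.1575]
tool_rot: [-0.21, 0.676, -0.675, 0.208]
force: [-0.2, 0.8, -2.3]
finger_gap: 0.29
```

Request:
play_rows([
  [0,0,0,0,0,0],
  [0,0,0,0,0,0],
  [0,0,0,0,0,0],
])

```text
t: 14.3
tcp_pos: [0.5837, 0.1734, 0.1586]
tool_rot: [0.209, -0.676, 0.676, -0.208]
force: [0.3, -0.1, -2.1]
finger_gap: 0.293
```

```bash
python3 plan.py bay blue .0285 -55.65
```

```text
t 14.3 tcp [0.5837 0.1734 0.1586] jaw -55.66 q [ 0.106  0.595  1.541 -0.     1.008  1.077] F [ 0.3 -0.1 -2.1] gap 0.293 ydir [-0.002 -0.001 -1.   ]
bay blue [0.5845 0.1744]
d [ -1.5 130.1  -0.4] mm  rv [ 0.    -0.     0.002] deg 0.1
d [ -1.5 130.1  -0.4] mm  rv [-3.000e-03  3.141e+00  1.000e-03] deg 180.0
```

Request:
play_rows([
  [-0.001,0.01,0,0,0,0],
  [-0.001,0.035,0,0,0,0],
  [-0.001,0.065,0,0,0,0],
  [-0.001,0.09,0,0,0,0],
  [-0.001,0.11,0,0,0,0],
  [-0.001,0.12,0,0,0,0],
  [-0.001,0.125,0,0,0,0],
  [-0.001,0.128,0,0,0,0],
  [-0.001,0.13,0,0,0,0],
  [-0.001,0.13,0,0,0,0],
  [-0.001,0.131,0,0,0,0],
  [-0.001,0.131,0,0,0,0],
])

```text
t: 15.5
tcp_pos: [0.5853, 0.1752, 0.0289]
tool_rot: [0.208, -0.675, 0.676, -0.209]
force: [0.4, -0.7, -2.7]
finger_gap: 0.291
```

```bash
python3 plan.py bay blue .0285 -55.65
```

```text
t 15.5 tcp [0.5853 0.1752 0.0289] jaw -55.62 q [ 0.108  0.786  1.603 -0.     0.751  1.079] F [ 0.4 -0.7 -2.7] gap 0.291 ydir [ 0.001  0.    -1.   ]
bay blue [0.5845 0.1744]
d [1.2 0.4 0.2] mm  rv [-0.001  0.    -0.001] deg 0.1
d [1.2 0.4 0.2] mm  rv [-2.000e-03 -3.141e+00  1.000e-03] deg 180.0
```

Request:
play_rows([
  [0,0.001,0,0,0,0],
  [0,0.001,0,0,0,0],
  [0,0.001,0,0,0,0],
])

```text
t: 15.8
tcp_pos: [0.5854, 0.1753, 0.0289]
tool_rot: [0.208, -0.675, 0.676, -0.21]
force: [-2.1, 0.5, 5.6]
finger_gap: 0.288
```

Request:
play_rows([
  [0,0,0,0,0,0],
  [0,0,0,0,0,0],
  [0,0,0,0,0,0],
  [0,0,0,0,0,0],
  [0,0,0,0,0,0],
  [0,0,0,0,0,0],
  [0,0,0,0,0,0],
], gripper=0.085)

```text
t: 16.5
tcp_pos: [0.5848, 0.1751, 0.0272]
tool_rot: [-0.209, 0.676, -0.676, 0.209]
force: [0.6, -0.5, 0.0]
finger_gap: 0.994
```

Request:
play_rows([
  [0,-0.01,0,0,0,0],
  [0,-0.03,0,0,0,0],
  [0,-0.06,0,0,0,0],
  [0,-0.095,0,0,0,0],
  [0,-0.12,0,0,0,0],
  [0,-0.132,0,0,0,0],
  [0,-0.132,0,0,0,0],
])

```text
t: 17.2
tcp_pos: [0.5861, 0.1753, 0.1616]
tool_rot: [0.207, -0.675, 0.676, -0.211]
force: [0.3, -0.2, 0.5]
finger_gap: 0.997
```

```bash
python3 plan.py set red .16 9.94
```

```text
t 17.2 tcp [0.5861 0.1753 0.1616] jaw -55.63 q [ 0.108  0.592  1.536 -0.     1.009  1.079] F [ 0.3 -0.2  0.5] gap 0.997 ydir [ 0.005  0.    -1.   ]
set red [ 0.5552 -0.1442]
d [205.8   1.3 246.3] mm  rv [-0.004 -1.144 -0.002] deg 65.6
d [205.8   1.3 246.3] mm  rv [ 0.003  1.997 -0.005] deg 114.4
```

Request:
play_rows([
  [0.007,0,0.009,0,-0.04,0],
  [0.02,0,0.024,0,-0.11,0],
  [0.04,0,0.047,0,-0.22,0],
  [0.06,0,0.071,0,-0.33,0],
  [0.08,0,0.096,0,-0.445,0],
  [0.101,0,0.12,0,-0.56,0],
  [0.122,0,0.145,0,-0.676,0],
  [0.142,0,0.17,0,-0.79,0],
  [0.163,0,0.195,0,-0.905,0],
  [0.183,0,0.218,0,-1.015,0],
  [0.199,0,0.238,0,-1.105,0],
  [0.206,0,0.246,0,-1.144,0],
])

```text
t: 18.4
tcp_pos: [0.5526, -0.1464, 0.1575]
tool_rot: [0.542, -0.456, 0.454, -0.541]
force: [-0.4, -0.3, -0.6]
finger_gap: 0.994
```

Request:
play_rows([
  [0,0,0,0,0,0],
  [0,0,0,0,0,0],
  [0,0,0,0,0,0],
])

```text
t: 18.7
tcp_pos: [0.5532, -0.1431, 0.1586]
tool_rot: [0.541, -0.456, 0.454, -0.541]
force: [0.1, -0.0, 0.1]
finger_gap: 0.996
```

```bash
python3 plan.py set red .031 9.94; python3 -c "
from h import *
a=snapshot('top')[:,:,::-1];b=snapshot('side')[:,:,::-1]
cv2.imwrite('pics/l4.png',cv2.resize(np.hstack([a[100:380,120:420],b[80:360,140:440]]),None,fx=1.33,fy=1.33))"
```

```text
t 18.7 tcp [ 0.5532 -0.1431  0.1586] jaw 9.93 q [-0.449  0.551  1.638  0.     0.955 -0.622] F [ 0.1 -0.   0.1] gap 0.996 ydir [-0.002  0.001 -1.   ]
set red [ 0.5552 -0.1442]
d [  1.6 127.6   2. ] mm  rv [ 0.001 -0.    -0.001] deg 0.1
d [  1.6 127.6   2. ] mm  rv [2.000e-03 3.141e+00 2.000e-03] deg 180.0
```

View pics/l4.png

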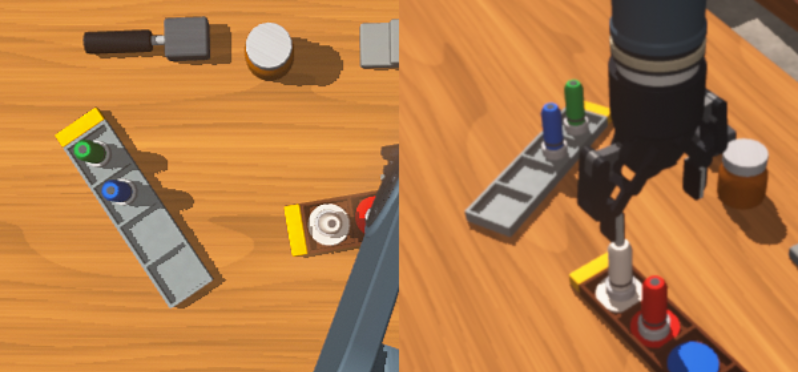

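Blue and green both stand in the first two bays from yellow (left half, about (115,190) and (87,150)). Red is next.

Request:
play_rows([
  [0.001,0.01,0.001,0,0,0],
  [0.001,0.03,0.001,0,0,0],
  [0.001,0.06,0.001,0,0,0],
  [0.001,0.085,0.001,0,0,0],
  [0.001,0.105,0.001,0,0,0],
  [0.001,0.119,0.001,0,0,0],
  [0.001,0.126,0.001,0,0,0],
  [0.001,0.128,0.001,0,0,0],
  [0.001,0.128,0.001,0,0,0],
])

```text
t: 19.7
tcp_pos: [0.5552, -0.1451, 0.0316]
tool_rot: [-0.541, 0.455, -0.455, 0.541]
force: [-0.4, -0.1, 0.5]
finger_gap: 0.996
```

Request:
play_rows([
  [0,0,0,0,0,0],
  [0,0,0,0,0,0],
  [0,0,0,0,0,0],
  [0,0,0,0,0,0],
  [0,0,0,0,0,0],
  [0,0,0,0,0,0],
  [0,0,0,0,0,0],
  [0,0,0,0,0,0],
], gripper=0.0, force=50)

```text
t: 20.5
tcp_pos: [0.5549, -0.1452, 0.0318]
tool_rot: [-0.541, 0.455, -0.455, 0.541]
force: [-1.7, 0.1, 4.6]
finger_gap: 0.298
```

Request:
play_rows([
  [0,-0.008,0,0,0,0],
  [0,-0.025,0,0,0,0],
  [0,-0.05,0,0,0,0],
  [0,-0.08,0,0,0,0],
  [0,-0.105,0,0,0,0],
  [0,-0.12,0,0,0,0],
  [0,-0.128,0,0,0,0],
  [0,-0.128,0,0,0,0],
])

```text
t: 21.3
tcp_pos: [0.5551, -0.1451, 0.16]
tool_rot: [-0.541, 0.454, -0.455, 0.541]
force: [-0.1, -0.1, -3.9]
finger_gap: 0.289
```

```bash
python3 plan.py bay red .16 -55.65
```

```text
t 21.3 tcp [ 0.5551 -0.1451  0.16  ] jaw 9.92 q [-0.45   0.551  1.633  0.     0.957 -0.624] F [-0.1 -0.1 -3.9] gap 0.289 ydir [ 0.001 -0.001 -1.   ]
bay red [0.5349 0.1406]
d [-2.849e+02 -2.000e-01  2.930e+01] mm  rv [-0.002  1.144  0.   ] deg 65.6
d [-2.849e+02 -2.000e-01  2.930e+01] mm  rv [ 0.    -1.997  0.002] deg 114.4
```

Request:
play_rows([
  [-0.01,0,0.001,0,0.04,0],
  [-0.028,0,0.003,0,0.11,0],
  [-0.055,0,0.006,0,0.22,0],
  [-0.083,0,0.009,0,0.33,0],
  [-0.111,0,0.011,0,0.445,0],
  [-0.14,0,0.014,0,0.56,0],
  [-0.168,0,0.017,0,0.675,0],
  [-0.197,0,0.02,0,0.79,0],
  [-0.226,0,0.023,0,0.905,0],
  [-0.253,0,0.026,0,1.015,0],
  [-0.275,0,0.028,0,1.105,0],
  [-0.285,0,0.0295,0,1.144,0],
])

```text
t: 22.5
tcp_pos: [0.5331, 0.1427, 0.1577]
tool_rot: [-0.21, 0.676, -0.675, 0.207]
force: [-0.1, -1.2, -3.0]
finger_gap: 0.291
```

Request:
play_rows([
  [0,0,0,0,0,0],
  [0,0,0,0,0,0],
  [0,0,0,0,0,0],
])

```text
t: 22.8
tcp_pos: [0.5346, 0.14, 0.1587]
tool_rot: [-0.209, 0.676, -0.676, 0.208]
force: [0.5, -0.3, -2.5]
finger_gap: 0.29
```

```bash
python3 plan.py bay red .0285 -55.65
```

```text
t 22.8 tcp [0.5346 0.14   0.1587] jaw -55.65 q [ 0.054  0.529  1.685 -0.     0.928  1.025] F [ 0.5 -0.3 -2.5] gap 0.29 ydir [-0.001 -0.    -1.   ]
bay red [0.5349 0.1406]
d [ -0.8 130.2  -0.3] mm  rv [0.    0.    0.001] deg 0.1
d [ -0.8 130.2  -0.3] mm  rv [ 2.000e-03 -3.142e+00 -1.000e-03] deg 180.0
```

Request:
play_rows([
  [-0.001,0.01,0,0,0,0],
  [-0.001,0.035,0,0,0,0],
  [-0.001,0.065,0,0,0,0],
  [-0.001,0.09,0,0,0,0],
  [-0.001,0.11,0,0,0,0],
  [-0.001,0.12,0,0,0,0],
  [-0.001,0.125,0,0,0,0],
  [-0.001,0.128,0,0,0,0],
  [-0.001,0.13,0,0,0,0],
  [-0.001,0.13,0,0,0,0],
  [-0.001,0.131,0,0,0,0],
  [-0.001,0.131,0,0,0,0],
])

```text
t: 24.0
tcp_pos: [0.5362, 0.1414, 0.0289]
tool_rot: [0.208, -0.675, 0.676, -0.209]
force: [-0.1, -0.3, -1.7]
finger_gap: 0.294
```

Request:
play_rows([
  [0,0.0005,0,0,0,0],
  [0,0.0005,0,0,0,0],
  [0,0.0005,0,0,0,0],
])

```text
t: 24.3
tcp_pos: [0.5363, 0.1414, 0.0288]
tool_rot: [0.208, -0.675, 0.676, -0.209]
force: [-0.6, -0.1, 6.5]
finger_gap: 0.291
```

Request:
play_rows([
  [0,0,0,0,0,0],
  [0,0,0,0,0,0],
  [0,0,0,0,0,0],
  [0,0,0,0,0,0],
  [0,0,0,0,0,0],
  [0,0,0,0,0,0],
  [0,0,0,0,0,0],
], gripper=0.085)

```text
t: 25.0
tcp_pos: [0.5357, 0.1413, 0.0278]
tool_rot: [-0.209, 0.676, -0.676, 0.209]
force: [0.2, -0.4, 0.3]
finger_gap: 0.992
```

Request:
play_rows([
  [0,-0.01,0,0,0,0],
  [0,-0.03,0,0,0,0],
  [0,-0.06,0,0,0,0],
  [0,-0.095,0,0,0,0],
  [0,-0.12,0,0,0,0],
  [0,-0.132,0,0,0,0],
  [0,-0.132,0,0,0,0],
])

```text
t: 25.7
tcp_pos: [0.5368, 0.1414, 0.1619]
tool_rot: [0.207, -0.675, 0.676, -0.21]
force: [0.5, -0.2, -0.3]
finger_gap: 0.996
```

```bash
python3 plan.py set white .16 9.94
```

```text
t 25.7 tcp [0.5368 0.1414 0.1619] jaw -55.63 q [0.056 0.526 1.68  0.    0.931 1.027] F [ 0.5 -0.2 -0.3] gap 0.996 ydir [ 0.004  0.    -1.   ]
set white [ 0.5496 -0.0812]
d [115.1   1.9 191. ] mm  rv [-0.004 -1.144 -0.002] deg 65.6
d [115.1   1.9 191. ] mm  rv [ 0.002  1.997 -0.005] deg 114.4
```

Request:
play_rows([
  [0.004,0,0.007,0,-0.04,0],
  [0.011,0,0.018,0,-0.11,0],
  [0.022,0,0.037,0,-0.22,0],
  [0.033,0,0.055,0,-0.33,0],
  [0.045,0,0.074,0,-0.445,0],
  [0.056,0,0.094,0,-0.56,0],
  [0.068,0,0.113,0,-0.676,0],
  [0.08,0,0.132,0,-0.79,0],
  [0.091,0,0.151,0,-0.905,0],
  [0.102,0,0.17,0,-1.015,0],
  [0.111,0,0.185,0,-1.105,0],
  [0.115,0,0.191,0,-1.144,0],
])

```text
t: 26.9
tcp_pos: [0.5478, -0.0827, 0.158]
tool_rot: [0.542, -0.456, 0.454, -0.541]
force: [-0.2, 0.9, 0.6]
finger_gap: 0.995
```

Request:
play_rows([
  [0,0,0,0,0,0],
  [0,0,0,0,0,0],
  [0,0,0,0,0,0],
])

```text
t: 27.2
tcp_pos: [0.5479, -0.0805, 0.1591]
tool_rot: [0.541, -0.456, 0.454, -0.541]
force: [0.6, -0.3, -1.0]
finger_gap: 0.996
```

```bash
python3 plan.py set white .031 9.94; python3 -c "
from h import *
a=snapshot('top')[:,:,::-1];b=snapshot('side')[:,:,::-1]
cv2.imwrite('pics/l5.png',cv2.resize(np.hstack([a[100:380,120:420],b[80:360,140:440]]),None,fx=1.33,fy=1.33))"
```

```text
t 27.2 tcp [ 0.5479 -0.0805  0.1591] jaw 9.91 q [-0.348  0.53   1.681  0.     0.932 -0.521] F [ 0.6 -0.3 -1. ] gap 0.996 ydir [-0.002  0.001 -1.   ]
set white [ 0.5496 -0.0812]
d [  1.1 128.1   1.7] mm  rv [ 0.002 -0.001 -0.001] deg 0.1
d [  1.1 128.1   1.7] mm  rv [2.000e-03 3.141e+00 2.000e-03] deg 180.0
```

View pics/l5.png

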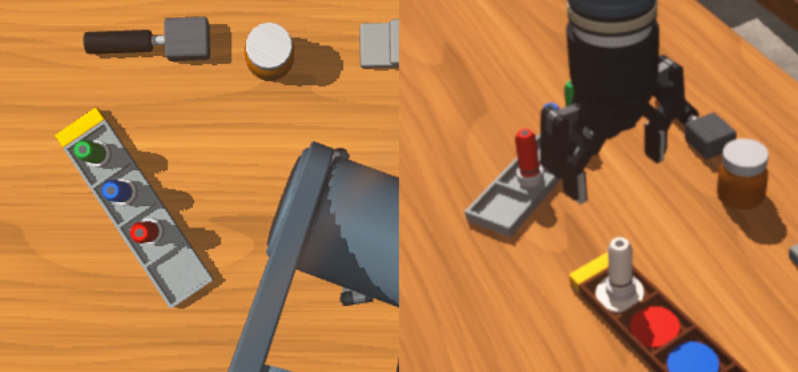

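Three sets stand in sequence, and the empty bay is at about (183,275) in the left half. White is last.

Request:
play_rows([
  [0.001,0.01,0.001,0,0,0],
  [0.001,0.03,0.001,0,0,0],
  [0.001,0.06,0.001,0,0,0],
  [0.001,0.085,0.001,0,0,0],
  [0.001,0.105,0.001,0,0,0],
  [0.001,0.119,0.001,0,0,0],
  [0.001,0.126,0.001,0,0,0],
  [0.001,0.128,0.001,0,0,0],
  [0.001,0.128,0.001,0,0,0],
])

```text
t: 28.2
tcp_pos: [0.5501, -0.0821, 0.032]
tool_rot: [-0.541, 0.455, -0.455, 0.541]
force: [-0.1, -0.1, 0.6]
finger_gap: 0.993
```

Request:
play_rows([
  [0,0,0,0,0,0],
  [0,0,0,0,0,0],
  [0,0,0,0,0,0],
  [0,0,0,0,0,0],
  [0,0,0,0,0,0],
  [0,0,0,0,0,0],
  [0,0,0,0,0,0],
  [0,0,0,0,0,0],
], gripper=0.0, force=50)

```text
t: 29.0
tcp_pos: [0.5498, -0.0821, 0.0323]
tool_rot: [-0.541, 0.455, -0.455, 0.541]
force: [-0.9, -0.3, 4.9]
finger_gap: 0.291
```

Request:
play_rows([
  [0,-0.008,0,0,0,0],
  [0,-0.025,0,0,0,0],
  [0,-0.05,0,0,0,0],
  [0,-0.08,0,0,0,0],
  [0,-0.105,0,0,0,0],
  [0,-0.12,0,0,0,0],
  [0,-0.128,0,0,0,0],
  [0,-0.128,0,0,0,0],
])

```text
t: 29.8
tcp_pos: [0.5501, -0.0821, 0.1606]
tool_rot: [-0.541, 0.454, -0.455, 0.542]
force: [-0.0, -0.2, -2.6]
finger_gap: 0.288
```

```bash
python3 plan.py bay white .16 -55.65
```

```text
t 29.8 tcp [ 0.5501 -0.0821  0.1606] jaw 9.92 q [-0.349  0.53   1.677  0.     0.933 -0.522] F [-0.  -0.2 -2.6] gap 0.288 ydir [ 0.002 -0.001 -1.   ]
bay white [0.4854 0.1067]
d [-197.1    0.4  -31.2] mm  rv [-0.002  1.144 -0.   ] deg 65.6
d [-197.1    0.4  -31.2] mm  rv [-0.    -1.997  0.002] deg 114.4
```

Request:
play_rows([
  [-0.007,0,-0.001,0,0.04,0],
  [-0.019,0,-0.003,0,0.11,0],
  [-0.038,0,-0.006,0,0.22,0],
  [-0.057,0,-0.009,0,0.33,0],
  [-0.077,0,-0.012,0,0.445,0],
  [-0.097,0,-0.015,0,0.56,0],
  [-0.117,0,-0.018,0,0.675,0],
  [-0.136,0,-0.022,0,0.79,0],
  [-0.156,0,-0.025,0,0.905,0],
  [-0.175,0,-0.028,0,1.015,0],
  [-0.191,0,-0.03,0,1.105,0],
  [-0.197,0,-0.031,0,1.144,0],
])

```text
t: 31.0
tcp_pos: [0.4834, 0.108, 0.1584]
tool_rot: [-0.21, 0.676, -0.675, 0.207]
force: [-0.6, -0.2, -2.9]
finger_gap: 0.294
```

Request:
play_rows([
  [0,0,0,0,0,0],
  [0,0,0,0,0,0],
  [0,0,0,0,0,0],
])

```text
t: 31.3
tcp_pos: [0.4853, 0.1062, 0.1593]
tool_rot: [-0.209, 0.676, -0.676, 0.209]
force: [0.4, 0.4, -2.6]
finger_gap: 0.291
```

```bash
python3 plan.py bay white .0285 -55.65
```

```text
t 31.3 tcp [0.4853 0.1062 0.1593] jaw -55.63 q [-0.01   0.466  1.822 -0.     0.854  0.961] F [ 0.4  0.4 -2.6] gap 0.291 ydir [-0.001 -0.    -1.   ]
bay white [0.4854 0.1067]
d [ -0.4 130.8  -0.3] mm  rv [0.    0.    0.001] deg 0.0
d [ -0.4 130.8  -0.3] mm  rv [ 1.000e-03 -3.141e+00 -0.000e+00] deg 180.0
```

Request:
play_rows([
  [-0.001,0.01,0,0,0,0],
  [-0.001,0.035,0,0,0,0],
  [-0.001,0.065,0,0,0,0],
  [-0.001,0.09,0,0,0,0],
  [-0.001,0.11,0,0,0,0],
  [-0.001,0.12,0,0,0,0],
  [-0.001,0.125,0,0,0,0],
  [-0.001,0.128,0,0,0,0],
  [-0.001,0.13,0,0,0,0],
  [-0.001,0.13,0,0,0,0],
  [-0.001,0.131,0,0,0,0],
  [-0.001,0.131,0,0,0,0],
])

```text
t: 32.5
tcp_pos: [0.4866, 0.1073, 0.0294]
tool_rot: [0.208, -0.675, 0.676, -0.209]
force: [0.2, 0.4, -1.4]
finger_gap: 0.293
```

Request:
play_rows([
  [0,0.0005,0,0,0,0],
  [0,0.0005,0,0,0,0],
  [0,0.0005,0,0,0,0],
])

```text
t: 32.8
tcp_pos: [0.4866, 0.1073, 0.0293]
tool_rot: [0.208, -0.675, 0.676, -0.21]
force: [-1.0, 0.4, 6.2]
finger_gap: 0.295
```

Request:
play_rows([
  [0,0,0,0,0,0],
  [0,0,0,0,0,0],
  [0,0,0,0,0,0],
  [0,0,0,0,0,0],
  [0,0,0,0,0,0],
  [0,0,0,0,0,0],
  [0,0,0,0,0,0],
], gripper=0.085)

```text
t: 33.5
tcp_pos: [0.486, 0.1072, 0.0282]
tool_rot: [-0.209, 0.676, -0.676, 0.209]
force: [0.0, -0.1, -0.6]
finger_gap: 1.0
```

Request:
play_rows([
  [0,-0.01,0,0,0,0],
  [0,-0.03,0,0,0,0],
  [0,-0.06,0,0,0,0],
  [0,-0.095,0,0,0,0],
  [0,-0.12,0,0,0,0],
  [0,-0.15,0,0,0,0],
  [0,-0.17,0,0,0,0],
])

```text
t: 34.2
tcp_pos: [0.4865, 0.1073, 0.2011]
tool_rot: [0.208, -0.675, 0.676, -0.21]
force: [-0.6, -0.3, 0.0]
finger_gap: 0.996
```

Request:
play_rows([
  [0.006,0,0.01,0,0,0],
  [0.02,0,0.032,0,0,0],
  [0.04,0,0.065,0,0,0],
  [0.06,0,0.097,0,0,0],
  [0.08,0,0.13,0,0,0],
  [0.1,0,0.162,0,0,0],
  [0.12,0,0.194,0,0,0],
  [0.14,0,0.226,0,0,0],
  [0.15,0,0.242,0,0,0],
  [0.155,0,0.25,0,0,0],
  [0.155,0,0.25,0,0,0],
])

```text
t: 35.3
tcp_pos: [0.4986, -0.1877, 0.1976]
tool_rot: [-0.208, 0.676, -0.675, 0.208]
force: [-0.8, 0.9, 0.8]
finger_gap: 0.996
```

```bash
python3 -c "
from h import *
a=snapshot('top')[:,:,::-1];b=snapshot('side')[:,:,::-1]
cv2.imwrite('pics/tf.png',a);cv2.imwrite('pics/sf.png',b)
cv2.imwrite('pics/l6.png',cv2.resize(np.hstack([a[170:350,145:305],b[120:300,165:325]]),None,fx=2.5,fy=2.5,interpolation=cv2.INTER_NEAREST))"
```

```text
(no output)
```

View pics/l6.png

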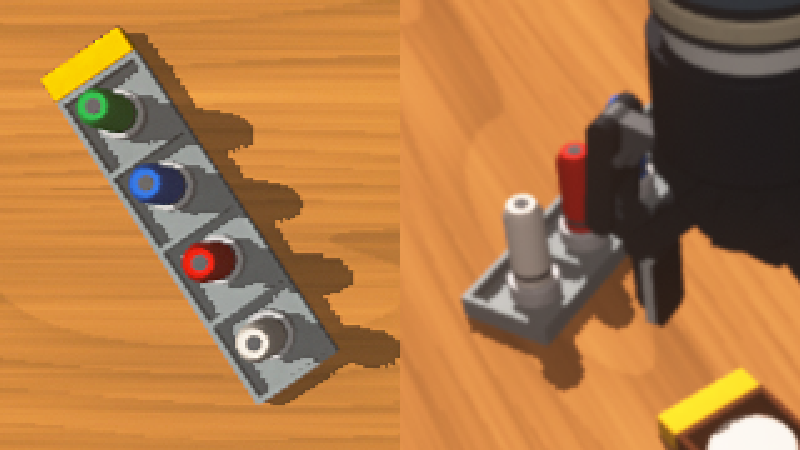

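View pics/tf.png

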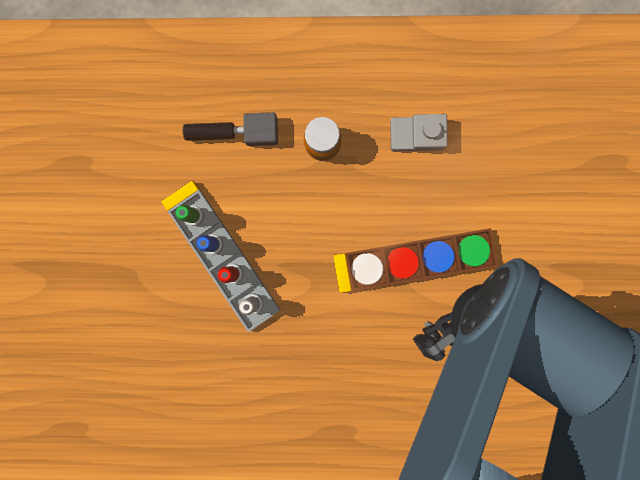

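All four stand upright in the right sequence, and the bystanders are unchanged. Next I measure the tops against the bay centres.

```bash
python3 - <<'E'
from h import *
C=np.array([.5597,.1575]); a=np.radians(34.35); U=np.array([np.cos(a),np.sin(a)]); X=np.array([U[1],-U[0]])
for c,z in dict(green=(93,106),blue=(145,184),red=(200,263),white=(254,344)).items():
    uv=np.array(z)/2.5+[144.5,169.5]; p=onz("top",uv,.080)[:2]-C; print(c,"rack x,y mm",(p@X*1000).round(1),(p@U*1000).round(1))
for c,z in dict(red=(574,150),white=(521,203)).items():
    uv=(np.array(z)-[400,0])/2.5+[164.5,119.5]; p=onz("side",uv,.080)[:2]-C; print("side",c,(p@X*1000).round(1),(p@U*1000).round(1))
d=cv2.absdiff(cv2.imread("pics/top0.png"),cv2.imread("pics/tf.png"))[100:165,170:470]; print("bystander diff max",d.max())
E
```

```text
green rack x,y mm -0.5 91.6
blue rack x,y mm -0.6 32.9
red rack x,y mm 0.5 -27.0
white rack x,y mm 0.5 -87.2
side red 0.8 -26.5
side white 0.5 -86.1
bystander diff max 17
```

Request:
play_rows([
  [0,0,0,0,0,0],
  [0,0,0,0,0,0],
  [0,0,0,0,0,0],
  [0,0,0,0,0,0],
])

```text
t: 35.8
tcp_pos: [0.4993, -0.1861, 0.1984]
tool_rot: [0.209, -0.675, 0.675, -0.209]
force: [0.2, 0.3, -0.4]
finger_gap: 0.997
```

```bash
python3 -c "
from station import *
print(sense()['t'], abs(sense()['qd']).max(), sign_off())"
```

```text
the job is handed in; nothing more can be done
35.8 0.004969944025992638 None
```

I moved all four rivet sets from the brown rack to the grey rack in reverse order and handed the job in at 35.8 s. Counting from the grey rack's yellow end they now stand green, blue, red, white; in the brown rack they stood white, red, blue, green.

- **Placing:** the final top view shows all four upright. Their tops are within 1 mm of the bay centres across the rack and 2–3 mm along it; the limit is 14 mm. The side view confirmed red and white to within 4 mm, but the arm hid blue and green in that last picture. The earlier pictures show those two standing in their bays.
- **Height:** I set this by lowering each set until the tool's force reading changed from hanging weight to light contact (about 6 N). For green the contact was less clear, so it may have been let go just above the floor. I did not measure any final height separately.
- **Bystanders:** the first and last top views show no visible change around the jar, the dolly and the aluminium block.
- **Arm:** it was holding still, open and clear of everything at hand-in. Forces printed during the moves stayed below 8 N. No check failed or disagreed.

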